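# Wedge the printing screen up off its stops

## Task

The screen of the table-top printing press needs its off-contact gap. First turn the T-shaped clamp knob at the screen's front corner about a quarter turn anticlockwise, so that its steel finger swings clear of the frame; then take the wooden wedge, lay it flat on the base board and push its thin end under the middle of the screen's front rail until the rail just lifts off its rubber stops, by about 3 or 4 mm, never more than a centimetre. Finish while still holding the wedge there in the gripper so that a colleague can set the hinge to match; move the screen with the wedge only, not with the gripper, and leave the other things where they lie.

Things in the scene. Friction and masses are not known exactly. Their poses are not given: they have to be found in the camera images.
- press: screen-printing press, fixed. Grey base board 340 mm (press x) by 480 mm (press y), 18 mm thick; origin on its underside, on the centre line, 20 mm to the +y side of the board's centre; z up. The hinge runs along press x at y = +165 mm, its axis 50 mm above the table; the screen reaches from it towards -y, its front edge at y = -125 mm. White platen 6 mm thick under the mesh from y = -50 mm on.
- apron (a point): middle of the bare apron of the base board in front of the screen, on the board's top (18 mm above the table), on the centre line. The apron is 135 mm deep (press y = -260 to -125 mm), flat and smooth; the wedge slides on it. A tape roll lies near its far corner, the clamp post and a thread spool stand near its near corner, all more than 80 mm from the centre line. Axes as the press's.
- screen: the screen: aluminium frame 300 mm (press x) by 260 mm with mesh and an anchor stencil, 0.6 to 0.9 kg. Origin on its hinge axis, in the middle; axes as the press's while it lies flat. Two pins at its rear turn in bearings (about 1 mm play), about which it tilts; its front lies on two rubber stops by its own weight, 3 to 5 N at the front edge.
- screen_front (a point): middle of the lower outer edge of the screen's front rail (the edge that meets the wedge), 290 mm from the hinge axis. Rails 30 mm wide, 28 mm high. Lying on the two rubber stops (20 mm wide, 121 mm either side of the middle) this edge is 28 mm above the table, 10 mm above the base board.
- knob (a joint): angle of the clamp knob, rad: 0 to 0.3 at the start (its steel finger lies over the front rail and holds the screen down), grows anticlockwise seen from above; the finger is clear of the frame from 0.95 on, and the knob counts as freed from 1.2; it stops at 2.4. It takes 0.12 N m to turn and stays where it is left.
- knob_grip (a point): middle of the black T-bar of the clamp knob, on its vertical axis 30 mm in front of the screen's near front corner (press x = -125, y = -155 mm), 89 mm above the table. Bar 60 mm long (this point's x; turns with it, the press's x at joint 0), 14 mm thick, 26 mm high (76 to 102 mm above the table). Under it a steel finger, 14 mm wide, points 50 mm to this point's +y, 56 to 63 mm above the table.
- wedge_grip (a point): where to hold the loose wooden wedge: on its centre line, 30 mm from the thick end, 100 mm from the thin end, 12 mm above its underside (half-way up there). Wedge 130 mm long (this point's x, pointing to the thin end), 40 mm wide (y), 4 mm high at the thin end rising evenly to 30 mm (1 in 5), 70 g. It lies on the table at the robot's right.
- block: plain wooden block 110 x 40 x 24 mm beside the wedge, of the same wood, to be left alone; origin under its centre, x along it.
- squeegee: wooden squeegee with a rubber blade, 240 x 110 x 26 mm, lying left of the press; to be left alone.
- ink_jar: white ink jar with a black lid, 68 mm across, 62 mm high, at the right; to be left alone.
- egg: wooden craft egg standing on its flat end, 45 mm across, 60 mm high, near the robot at the right; to be left alone.
- pliers: small pliers, 165 mm long, 12 mm high, left of the press; to be left alone.
- mallet: wooden mallet, 260 mm long, lying at the right edge; to be left alone.
- spool: thread spool, 34 mm across, 42 mm high, standing on the near corner of the base board; to be left alone.
- tape: roll of tape, 72 mm across, 24 mm high, lying on the far corner of the apron; to be left alone.
Mind the look-alikes: they are no part of the job. Leave any green or red look-alike of the part that bears wedge_grip alone.

How it is judged:
On the way:
1. the clamp knob is turned free (past 1.2 rad) while the screen still lies on its stops (value of joint knob above 1.2 rad and z of screen_front in the frame of press below 0.029 m), for 0.2 s.
At the end, for the whole second after the job is handed in: Knob past 1.2 rad; screen at rest, its front rail's lower edge 1.5 to 6.5 mm above its rest, carried by the wedge (over 1 N), which lies flat on the base board (within 4 mm, tilt under 0.06 rad) within 45 mm of the centre line and is still gripped (over 1.5 N); gripper and arm are off the screen (value of joint knob above 1.2 rad and z of screen_front in the frame of press between 0.0295 and 0.0345 m and angular speed of screen below 0.03 rad/s and contact force between wedge and screen above 1 N and contact force between the fingers and wedge above 1.5 N and contact force between each of the fingers, the arm and screen below 0.3 N and angle between wedge_grip's own z axis and vertical below 0.06 rad and z of wedge_grip in the frame of press between 0.027 and 0.034 m and x of wedge_grip in the frame of press between -0.045 and 0.045 m); the arm keeps its last pose, push and grip.
It fails at once if the screen's front is raised more than 10 mm (z of screen_front in the frame of press above 0.038 m).
It fails at once if the gripper or arm pushes on the screen (over 3 N) (contact force between any of the fingers, the arm and screen above 3 N).
It fails at once if a bystander is moved more than 25 mm (distance of any of block, squeegee, ink_jar, egg, pliers, mallet, spool, tape from where it was at the start of the episode above 0.025 m).
It also fails if it takes over 58 s, if anything falls off the work surface, if the arm or the gripper's body presses on something with over 40 N, if the wrist force passes 120 N, or if a joint passes its speed limit or range.

## Robot

A 6-joint arm with a two-finger parallel gripper is mounted at the origin on the work surface. World frame = base frame: x ahead of the robot, y to its left, z up, the work surface at z = 0. Lengths are in m, angles in rad, forces in N, time in s.
With the tool pointing down it reaches from about 0.4 to 0.925 m from the base axis. Payload 12.5 kg.
Tool frame: the origin (TCP) lies midway between the tips of the shut fingers; the grasp point (between the pads) lies 19 mm behind it; z points along the fingers, y is the line along which they close (so a half turn about z gives the same grasp; the last joint's range is limited). The gripper opens to 95 mm and grips with 3 to 60 N. Pads are 20 mm wide; open, the fingers measure 119 mm over their backs; the gripper's body (75 mm by 180 mm) begins 59 mm behind the grasp point.
Start: joints at [1.187, 0.491, 1.559, -0, 1.092, -0.106], TCP at [0.171, 0.601, 0.215] pointing down, gripper open.
Joint ranges: [-3.1, 3.1], [-0.84, 2.19], [0.05, 2.79], [-1.13, 4.28], [0.06, 2.93], [-2.69, 2.69]. Speed limits (rad/s): [2.22, 2.22, 2.79, 3.14, 3.14, 3.14].

## Interface

Orientations are given as a 3x3 rotation matrix whose columns are the frame's x, y, z axes.
In Python, from rig import * gives the robot as it stands.
- The arm moves only by the tool arm_command, never from a script. Its argument "moves" is a list of rows, each a list of 6 numbers: the shift along the tool's x, y, z in cm, then the turn, a rotation vector about the tool's x, y, z in rad. In form: [[x, y, z, wx, wy, wz], ...]. A call has 1 to 10 rows; each row is the pose to reach, as a shift and turn from the pose commanded when the call began, along the tool's axes at that moment; what a row does not reach only later rows make up. A row lasts 1/8 s, in which the tool goes at most 62.5 mm and 10.7 degrees, less where a joint would pass 70% of its speed; a pose out of reach is approached as far as the arm can. A call with a gripper value outside its range is refused whole. "grip" is the gripper command: -1 is shut, 1 is fully open, values between are in proportion, set as the call begins (left out, the last holds). The fingers move at their own pace and stop on an object; the grip force is fixed at half the most. Time passes only in rows, so rows that repeat a pose let the fingers close. It gives the time, the measured TCP pose, the force, the opening and the grip force at its end, in the units of the state.
- get_obs(): the state, without advancing time (a new reading comes with each control period).
- grab_frame(name): name is "scene" or "top" or "wrist"; returns a dict with "pixels" (400x640x3 uint8, red, green, blue), "depth" (400x640 float32, m along the optical axis (not along the pixel's ray), 0 where there is no reading), "fx", "fy", "cx", "cy" (pixels), "T" (4x4, takes a point from camera to world coordinates). Camera axes: x right, y down, z forward; pixel columns grow to the right and rows downward; lengths in m; the calibration is good to about 2 mm. A picture is of the moment at which its call begins.
- job_done(): hands the job in; it is judged then, once.
The state is a dict: "time": time; "joints": joint angles; "qvel": joint speeds; "effort": joint torques, N m; "tool_pos": TCP position; "tool_rot": TCP orientation; "ft_force": force on the tool from outside, world axes, zero at the start; "wrist_torque": the same for the moment, N m; "grip_width": finger opening in m; "grip_force": force on a finger pad.
Only numpy, scipy, OpenCV 4.12 (cv2) and the standard library are available. Lean on these libraries where they do the work, as an engineer would, in place of code of your own. Each camera call takes 0.05 s, during which the arm holds its last target. There are 200 camera calls.

## Working session

There is one attempt and no reset: what is moved stays moved. The work goes in short steps, Python scripts to look and compute and a tool call to move; the robot and the scene stay as the last step left them, time stands still between calls to the robot, and variables do not carry over. Pictures are saved under pics/ and viewed, at most 10 in all, crops included, and the job is handed in when it is done.

Besides the shell and the picture viewer there is one more tool, called after "Emit:" as name(argument=value, ...) on one line, values as JSON. arm_command: Moves the arm, as the interface text tells. Its arguments: {"type":"object","properties":{"moves":{"type":"array","items":{"type":"array","items":{"type":"number"}}},"grip":{"type":"number"}},"required":["moves"]}

```bash
mkdir -p pics; ls
cat > h.py <<'E'
from rig import *
import numpy as np, cv2
def save(f,n): cv2.imwrite('pics/'+n,cv2.cvtColor(f['pixels'],cv2.COLOR_RGB2BGR))
def ray(f,u,v,z):
    T=f['T'];d=T[:3,:3]@np.array([(u-f['cx'])/f['fx'],(v-f['cy'])/f['fy'],1]);o=T[:3,3]
    return o+d*(z-o[2])/d[2]
def cloud(f):
    h,w=f['depth'].shape;u,v=np.meshgrid(np.arange(w),np.arange(h));d=f['depth']
    P=np.stack([(u-f['cx'])/f['fx']*d,(v-f['cy'])/f['fy']*d,d],-1)
    return P@f['T'][:3,:3].T+f['T'][:3,3]
E
python3 - <<'E'
from h import *
for n in('top','scene'):
    f=grab_frame(n);save(f,n+'0.png');np.savez('pics/'+n+'0.npz',**f)
    print(n,f['T'].round(3).tolist(),f['fx'],f['cx'],f['cy'])
o=get_obs();print(o['tool_pos'],o['tool_rot'],o['time'],o['ft_force'])
E
```

```text
pics
top [[-0.008, -0.994, 0.109, 0.366], [-1.0, 0.009, 0.01, -0.114], [-0.011, -0.109, -0.994, 1.723], [0.0, 0.0, 0.0, 1.0]] 423.24192279344356 325.0027967039921 197.20033566217396
scene [[0.257, 0.761, -0.596, 1.432], [0.966, -0.21, 0.15, -0.356], [-0.011, -0.614, -0.789, 1.285], [0.0, 0.0, 0.0, 1.0]] 446.1582760093388 319.08070145159803 197.24363850056653
[0.17129534 0.60087103 0.21415254] [[-9.61664817e-01  2.74227407e-01 -3.30079221e-04]
 [ 2.74227590e-01  9.61664464e-01 -8.28645994e-04]
 [ 9.01880151e-05 -8.87396527e-04 -9.99999602e-01]] 0.1 [0.09380277 0.63018039 0.20045143]
```

View pics/top0.png

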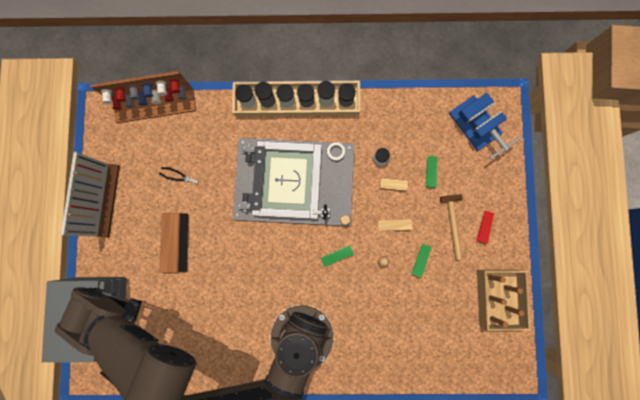

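View pics/scene0.png

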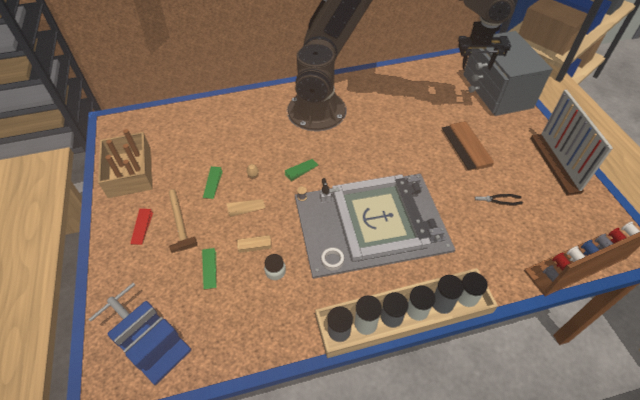

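Top view: the press is at about (294,182), with its front to the right (world −y). The T-knob is at (326,212), the spool at (345,220) and the tape at (336,151). Things that could be taken for the wedge are tan at (395,225) and (394,185), green at (337,256), (422,260) and (432,171), and red at (486,227). The longer tan piece at (395,225) looks like the wedge and (394,185) like the block. I'll check this with depth and one crop.

```bash
cat > m.py <<'E'
from h import *
for n,boxes in(('top',[(375,175,415,195),(372,215,418,235)]),('scene',[(232,234,276,252),(222,198,270,218)])):
    f=dict(np.load(f'pics/{n}0.npz'));C=cloud(f);hsv=cv2.cvtColor(f['pixels'],cv2.COLOR_RGB2HSV)
    crops=[]
    for b in boxes:
        s=np.s_[b[1]:b[3],b[0]:b[2]]
        crops.append(cv2.resize(f['pixels'][s],(390,240),interpolation=cv2.INTER_CUBIC))
        p=C[s].reshape(-1,3);q=p[(p[:,2]>.004)]
        z0=np.median(p[p[:,2]<.004][:,2])
        (c,sz,a)=cv2.minAreaRect(q[:,:2].astype(np.float32))
        m=q[:,:2].mean(0);w,V=np.linalg.eigh(np.cov((q[:,:2]-m).T));ax=V[:,1]
        t=(q[:,:2]-m)@ax
        print(n,b,'c',np.round(c,3),np.round(sz,3),a,'axis',ax.round(3),'z fit',np.polyfit(t,q[:,2],1).round(3),'table',z0.round(4),
         [ (round(np.median(q[(t>l)&(t<l+.02),2]),4)) for l in np.arange(-.06,.06,.02)])
    if n=='top':A=np.hstack(crops)
    else: B=np.hstack(crops)
cv2.imwrite('pics/crop1.png',cv2.cvtColor(np.vstack([A,B]),cv2.COLOR_RGB2BGR))
f=dict(np.load('pics/top0.npz'));C=cloud(f);hsv=cv2.cvtColor(f['pixels'],cv2.COLOR_RGB2HSV)
# board
m=np.zeros(hsv.shape[:2],np.uint8);m[130:235,225:362]=(hsv[130:235,225:362,1]<60)*255
m=cv2.morphologyEx(m,cv2.MORPH_OPEN,np.ones((3,3)))
cs,_=cv2.findContours(m,0,2);c=max(cs,key=cv2.contourArea);r=cv2.minAreaRect(c)
bx=cv2.boxPoints(r);w=np.array([ray(f,*p,.018) for p in bx]);print('board',w.round(3).tolist(),np.linalg.norm(w[0]-w[1]),np.linalg.norm(w[1]-w[2]))
k=C[200:228,312:340].reshape(-1,3);k=k[k[:,2]>.08]
print('knob pts',len(k),k.mean(0),cv2.minAreaRect(k[:,:2].astype(np.float32)))
E
python3 m.py
```

```text
top (375, 175, 415, 195) c [ 0.536 -0.268] [0.135 0.439] 30.971593856811523 axis [-0.1    0.995] z fit [0.765 0.024] table -0.0008 [np.float64(0.022), np.float64(0.0229), np.float64(0.0226), np.float64(0.023), np.float64(0.0225), np.float64(0.0213)]
top (372, 215, 418, 235) c [ 0.431 -0.29 ] [0.092 0.364] 6.103238105773926 axis [-0.099  0.995] z fit [1.334 0.028] table -0.0008 [np.float64(0.0263), np.float64(0.0202), np.float64(0.0178), np.float64(0.0159), np.float64(0.0109), np.float64(0.007)]
scene (232, 234, 276, 252) c [ 0.988 -0.401] [0.145 0.881] 86.51032257080078 axis [-0.995 -0.104] z fit [-1.386  0.026] table 0.0003 [np.float64(nan), np.float64(0.0143), np.float64(0.0225), np.float64(0.0245), np.float64(0.0228), np.float64(0.0053)]
scene (222, 198, 270, 218) c [ 0.904 -0.406] [0.165 1.047] 86.51374053955078 axis [-0.999 -0.044] z fit [-1.205  0.023] table -0.0 [np.float64(0.0055), np.float64(0.005), np.float64(0.0141), np.float64(0.0183), np.float64(0.0165), np.float64(0.005)]
board [[0.466, 0.277, 0.018], [0.804, 0.265, 0.018], [0.774, -0.218, 0.018], [0.438, -0.196, 0.018]] 0.33870758171534865 0.4840478501175873
knob pts 59 [ 0.48633781 -0.09899275  0.12580415] ((0.43930214643478394, -0.09944021701812744), (0.14860138297080994, 0.023502962663769722), 2.434400796890259)
  return _methods._mean(a, axis=axis, dtype=dtype,
  ret = ret.dtype.type(ret / rcount)
```

View pics/crop1.png

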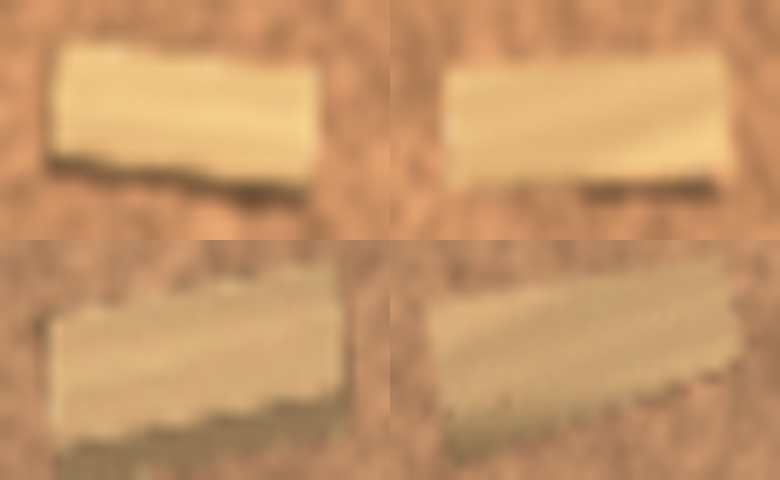

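The crop confirms it: the piece at (395,225) slopes from 26 mm down to 5 mm, with its thin end towards +y, so it is the wedge. The piece at (394,185) is flat at 24 mm and is the block. Next I go towards the knob, around by way of a mid-point.

Emit:
arm_command(moves=[[-4,-3,-1,0,0,0.18],[-8.5,-6.5,-2,0,0,0.36],[-13,-10,-3,0,0,0.54],[-17.5,-13,-4,0,0,0.72],[-22,-16.5,-5,0,0,0.9],[-26,-20,-5,0,0,1.08],[-30,-23,-5,0,0,1.26],[-30,-23,-5,0,0,1.26]], grip=0)

```text
time: 1.1
tool_pos: [0.3983, 0.2954, 0.2645]
tool_rot: [[-0.027, 1.0, -0.0], [1.0, 0.027, -0.0], [-0.0, -0.0, -1.0]]
ft_force: [0.6, -0.4, 0.2]
grip_width: 0.0478
grip_force: 0.0
```

```bash
cat >> h.py <<'E'
def to(x,y,z,yaw):
    "tool deltas (cm, rad about tool z) to reach TCP x,y,z with tool y axis at world yaw; also residual tilt"
    o=get_obs();R=o['tool_rot'];d=R.T@(np.array([x,y,z])-o['tool_pos'])*100
    cy=np.arctan2(R[1,1],R[0,1]);w=-(((yaw-cy)+np.pi)%(2*np.pi)-np.pi)
    print('to',d.round(2),'wz',round(w,3),'yaw now',round(cy,3),'pos',o['tool_pos'].round(4),'j',np.round(o['joints'],2),'t',o['time'],'zaxis',R[:,2].round(4))
E
python3 - <<'E'
from h import *
to(.488,-.097,.27,-1.47)
E
```

```text
to [-39.47   7.9   -0.54] wz 1.497 yaw now 0.027 pos [0.3983 0.2954 0.2645] j [ 0.51  0.25  1.8  -0.    1.09  0.48] t 1.1 zaxis [-1.e-04 -3.e-04 -1.e+00]
```

Emit:
arm_command(moves=[[-4.5,1,0,0,0,0.17],[-9,2,0,0,0,0.34],[-13.5,3,0,0,0,0.51],[-18,4,0,0,0,0.68],[-22.5,5,0,0,0,0.85],[-27,6,0,0,0,1.02],[-31.5,7,0,0,0,1.19],[-36,7.5,0,0,0,1.36],[-39.5,8,0,0,0,1.5],[-39.5,8,0,0,0,1.5]])

```text
time: 2.35
tool_pos: [0.4901, -0.0955, 0.2642]
tool_rot: [[0.995, 0.102, -0.001], [0.102, -0.995, 0.0], [-0.001, -0.0, -1.0]]
ft_force: [0.9, 0.6, 0.1]
grip_width: 0.0472
grip_force: 0.0
```

Run:
```python
from h import *
f=grab_frame('wrist');save(f,'w1.png');np.savez('pics/w1.npz',**f);print(f['T'].round(3).tolist(),f['fx'])
to(.488,-.097,.27,-1.47)
```

```text
[[0.103, -0.965, -0.241, 0.556], [-0.995, -0.1, -0.025, -0.088], [-0.0, 0.242, -0.97, 0.433], [0.0, 0.0, 0.0, 1.0]] 296.55506074849956
to [-0.2   0.24 -0.58] wz 0.004 yaw now -1.466 pos [ 0.4898 -0.0944  0.2642] j [-0.32  0.26  1.79  0.    1.09  1.14] t 2.4 zaxis [-8.e-04  6.e-04 -1.e+00]
```

View pics/w1.png

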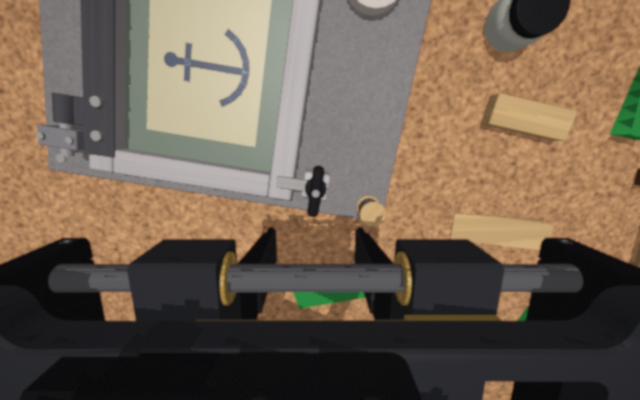

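Wrist view: the black T-bar runs from (320,168) to (313,213) with its finger pointing left over the rail. The spool is at (370,208), the wedge at (502,232) and the block at (530,117). The board's front edge runs from (430,0) to (385,215).

Run:
```python
from h import *
f=dict(np.load('pics/w1.npz'));P=f['pixels'];g=cv2.cvtColor(P,cv2.COLOR_RGB2GRAY);hsv=cv2.cvtColor(P,cv2.COLOR_RGB2HSV);C=cloud(f)
m=np.zeros_like(g);m[160:220,300:335]=(g[160:220,300:335]<45)*255
cs,_=cv2.findContours(m,0,2);c=max(cs,key=cv2.contourArea);r=cv2.minAreaRect(c);bx=cv2.boxPoints(r)
w=np.array([ray(f,*p,.1)[:2] for p in bx]);print('bar',r,w.round(4).tolist(),'mean',w.mean(0))
q=np.array([ray(f,*p[0],.1)[:2] for p in c],np.float32);v=cv2.fitLine(q,2,0,.01,.01).ravel();print('bar dir angle',np.arctan2(v[1],v[0]))
k=C[160:220,300:335][m[160:220,300:335]>0];print('bar depth z',np.percentile(k[:,2],[5,50,95]))
# board front edge: per row, last grey(low sat) pixel
def edge(rows,c0,c1,z,last=True):
    L=[]
    for v in rows:
        s=np.where(hsv[v,c0:c1,1]<60)[0]
        if len(s):L.append(ray(f,c0+(s[-1] if last else s[0]),v,z)[:2])
    L=np.array(L,np.float32);d=cv2.fitLine(L,cv2.DIST_HUBER,0,.001,.001).ravel();
    return d
d=edge(range(30,190,4),340,450,.018);print('front edge',d, 'at dir angle',np.arctan2(d[1],d[0]))
# near edge of board: per column lowest grey
L=[]
for u in range(60,260,5):
    s=np.where(hsv[100:215,u,1]<60)[0]
    L.append(ray(f,u,100+s[-1],.018)[:2])
d2=cv2.fitLine(np.array(L,np.float32),cv2.DIST_HUBER,0,.001,.001).ravel();print('near edge',d2,np.arctan2(d2[1],d2[0]))
# wedge & block
for b in((440,205,560,255),(480,85,585,145)):
    m=np.zeros_like(g);s=np.s_[b[1]:b[3],b[0]:b[2]]
    m[s]=((hsv[s][...,2]>165)&(hsv[s][...,0]>14))*255
    m=cv2.morphologyEx(m,cv2.MORPH_OPEN,np.ones((3,3)))
    cs,_=cv2.findContours(m,0,2);c=max(cs,key=cv2.contourArea);r=cv2.minAreaRect(c);bx=cv2.boxPoints(r)
    print(b,r,[C[int(np.clip(p[1],0,399)),int(p[0])].round(3).tolist() for p in bx],[ray(f,*p,.02)[:2].round(3).tolist() for p in bx])
# rail
k=C[20:180,280:320];print('rail z',np.median(k[(k[...,2]>.03)&(k[...,2]<.07)][:,2]))
```

```text
bar ((315.5, 191.0), (48.0, 17.0), 90.0) [[0.516, -0.0828], [0.518, -0.1018], [0.4623, -0.1079], [0.4603, -0.0882]] mean [ 0.48913908 -0.0951581 ]
bar dir angle -0.0351601
bar depth z [0.07569272 0.09991051 0.10172902]
front edge [ 0.9980838  -0.06187765  0.59562445 -0.20422523] at dir angle -0.061917208
near edge [0.05866039 0.998278   0.45912108 0.14816868] 1.5121022
(440, 205, 560, 255) ((501.48602294921875, 230.6015167236328), (102.17062377929688, 31.529085159301758), 7.853313446044922) [[0.528, -0.132, 0.347], [0.465, -0.307, -0.002], [0.461, -0.465, -0.001], [0.526, -0.166, 0.345]] [[0.422, -0.3], [0.469, -0.296], [0.464, -0.447], [0.415, -0.456]]
(480, 85, 585, 145) ((533.8966064453125, 116.40199279785156), (82.79230499267578, 34.14629364013672), 14.420774459838867) [[0.591, -0.318, 0.022], [0.637, -0.332, -0.001], [0.622, -0.45, -0.001], [0.577, -0.451, 0.0]] [[0.591, -0.32], [0.633, -0.32], [0.619, -0.433], [0.575, -0.435]]
rail z 0.05468073692628578
```

Emit:
arm_command(moves=[[0,0,5,0,0,0.14],[0,0,10,0,0,0.14],[0,0,15,0,0,0.14],[0,0,18,0,0,0.14],[0,0,19.1,0,0,0.14],[0,0,19.1,0,0,0.14]])

```text
time: 3.15
tool_pos: [0.4899, -0.0937, 0.0737]
tool_rot: [[0.999, -0.034, -0.0], [-0.034, -0.999, 0.0], [-0.0, -0.0, -1.0]]
ft_force: [-0.4, 0.2, 0.2]
grip_width: 0.0474
grip_force: 0.0
```

Emit:
arm_command(moves=[[0,0,0,0,0,0],[0,0,0,0,0,0],[0,0,0,0,0,0],[0,0,0,0,0,0],[0,0,0,0,0,0]], grip=-1)

```text
time: 3.78
tool_pos: [0.4903, -0.0955, 0.0745]
tool_rot: [[0.999, -0.036, 0.002], [-0.036, -0.999, -0.001], [0.002, 0.001, -1.0]]
ft_force: [-2.4, -7.7, 4.3]
grip_width: 0.0258
grip_force: 30.0
```

Emit:
arm_command(moves=[[0,0,0,0,0,0],[0,0,0,0,0,0]])

```text
time: 4.03
tool_pos: [0.4902, -0.0955, 0.0745]
tool_rot: [[0.999, -0.036, 0.002], [-0.036, -0.999, -0.001], [0.002, 0.001, -1.0]]
ft_force: [-1.9, -7.2, 3.4]
grip_width: 0.0259
grip_force: 30.0
```

Run:
```python
from h import *
f=grab_frame('wrist');save(f,'w2.png')
o=get_obs();print(o['grip_width'],o['grip_force'],o['ft_force'],o['wrist_torque'])
```

```text
0.025394848949903688 30.00111758708954 [-3.04371049 -7.08598517  3.8864697 ] [-1.53221945  0.51840655 -0.02356372]
```

View pics/w2.png

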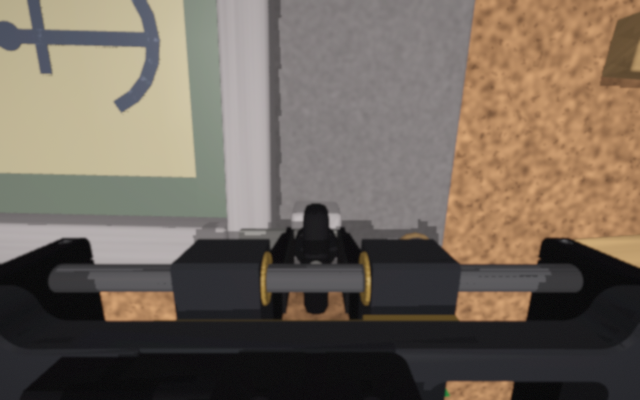

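The grip is 26 mm wide, so the fingers hold a collar under the bar rather than the 14 mm bar. The picture shows the bar aligned at (316,210–310) and centred. I'll open, rise 1 cm and close again.

Emit:
arm_command(moves=[[0,0,0,0,0,0],[0,0,-1,0,0,0],[0,0,-1,0,0,0]], grip=0)

```text
time: 4.45
tool_pos: [0.4902, -0.0945, 0.0846]
tool_rot: [[0.999, -0.036, 0.002], [-0.036, -0.999, -0.0], [0.002, 0.0, -1.0]]
ft_force: [0.3, -0.6, 0.3]
grip_width: 0.0466
grip_force: 0.0
```

Emit:
arm_command(moves=[[0,0,0,0,0,0],[0,0,0,0,0,0],[0,0,0,0,0,0],[0,0,0,0,0,0],[0,0,0,0,0,0]], grip=-1)

```text
time: 5.08
tool_pos: [0.4898, -0.0955, 0.0835]
tool_rot: [[0.999, -0.036, -0.0], [-0.036, -0.999, -0.001], [0.0, 0.001, -1.0]]
ft_force: [-1.9, -10.0, 0.0]
grip_width: 0.0139
grip_force: 30.0
```

Emit:
arm_command(moves=[[0,0.1,0,0,0,-0.15],[0,0.1,0,0,0,-0.32],[0,0.1,0,0,0,-0.49],[0,0.1,0,0,0,-0.66],[0,0.1,0,0,0,-0.83],[0,0.1,0,0,0,-1.0],[0,0.1,0,0,0,-1.17],[0,0.1,0,0,0,-1.34],[0,0.1,0,0,0,-1.5],[0,0.1,0,0,0,-1.5]])

```text
time: 6.32
tool_pos: [0.4885, -0.0944, 0.0835]
tool_rot: [[0.105, 0.995, -0.003], [0.995, -0.105, 0.002], [0.002, -0.003, -1.0]]
ft_force: [-3.8, 8.7, 5.7]
grip_width: 0.0139
grip_force: 30.0
```

Emit:
arm_command(moves=[[0,0,0,0,0,0],[0,0,0,0,0,0],[0,0,-3,0,0,0],[0,0,-8,0,0,0],[0,0,-14,0,0,0],[0,0,-17,0,0,0],[0,0,-17,0,0,0]], grip=0.2)

```text
time: 7.2
tool_pos: [0.4905, -0.0959, 0.2556]
tool_rot: [[0.107, 0.994, 0.004], [0.994, -0.107, -0.001], [-0.001, 0.004, -1.0]]
ft_force: [0.5, 0.3, -0.7]
grip_width: 0.0571
grip_force: 0.0
```

Run:
```python
from h import *
to(.43,-.40,.22,0.0)
```

```text
to [-30.88  -2.78   3.58] wz -0.107 yaw now -0.107 pos [ 0.4905 -0.0959  0.2556] j [-0.33  0.27  1.81 -0.    1.06 -0.22] t 7.2 zaxis [ 0.0043 -0.0015 -1.    ]
```

Emit:
arm_command(moves=[[-5.5,-0.3,0,0,0,-0.05],[-11,-0.6,0,0,0,-0.1],[-17,-0.9,0,0,0,-0.1],[-23,-1.2,0,0,0,-0.1],[-29,-1.5,0,0,0,-0.1],[-34,-1.8,0,0,0,-0.1],[-38,-2,0,0,0,-0.1],[-38,-2,0,0,0,-0.1]])

```text
time: 8.2
tool_pos: [0.4281, -0.4733, 0.251]
tool_rot: [[0.01, 1.0, -0.002], [1.0, -0.01, 0.002], [0.002, -0.002, -1.0]]
ft_force: [-0.0, 0.6, -0.4]
grip_width: 0.0573
grip_force: 0.0
```

```bash
cat > w3.py <<'E'
from h import *
f=grab_frame('wrist');save(f,'w3.png');np.savez('pics/w3.npz',**f);print(f['T'].round(3).tolist())
to(.43,-.40,.1,0.0)
g=grab_frame('top');C=cloud(g)
k=C[195:230,312:340].reshape(-1,3);k=k[(k[:,2]>.085)&(k[:,2]<.115)];d=cv2.fitLine(k[:,:2].astype(np.float32),2,0,.01,.01).ravel();print('bar',len(k),d,np.arctan2(d[1],d[0]))
E
python3 w3.py
```

```text
[[1.0, -0.009, -0.004, 0.428], [-0.009, -0.971, -0.24, -0.405], [-0.001, 0.24, -0.971, 0.42], [0.0, 0.0, 0.0, 1.0]]
to [ 7.14  0.11 15.16] wz -0.009 yaw now -0.009 pos [ 0.4285 -0.4718  0.2514] j [-0.94  0.48  1.48  0.    1.19 -0.93] t 8.25 zaxis [-0.0016  0.0024 -1.    ]
bar 58 [ 0.12762484  0.99182254  0.4868496  -0.09786624] 1.4428225
```

View pics/w3.png

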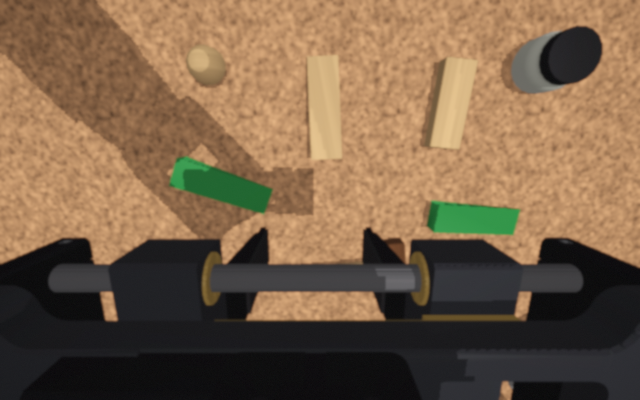

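Wrist view: the wedge is at (325,107), its thin end at row 56 and its thick end at row 159. The block is at (453,103), and green look-alikes are at (220,184) and (473,217). The top camera shows the bar at 1.44 rad, so the knob is at about 1.5.

Run:
```python
from h import *
f=dict(np.load('pics/w3.npz'));P=f['pixels'];hsv=cv2.cvtColor(P,cv2.COLOR_RGB2HSV);C=cloud(f)
s=np.s_[40:175,295:360];H=C[s][...,2]
m=np.zeros(P.shape[:2],np.uint8);m[s]=((hsv[s][...,0]>=15)&(hsv[s][...,2]>150))*255
m=cv2.morphologyEx(m,cv2.MORPH_OPEN,np.ones((5,5)))
cs,_=cv2.findContours(m,0,2);c=max(cs,key=cv2.contourArea);r=cv2.minAreaRect(c);print(r)
k=C[m>0];k=k[k[:,2]<.04]
# centre line: per y-bin mean x
ys=np.arange(k[:,1].min(),k[:,1].max(),.01)
for y in ys:
    q=k[(k[:,1]>=y)&(k[:,1]<y+.01)]
    print(round(y+.005,3),np.percentile(q[:,0],[2,98]).round(4),q[:,0].mean().round(4),np.median(q[:,2]).round(4))
print('y range',np.percentile(k[:,1],[.2,99.8]))
```

```text
((325.5, 105.5), (111.0, 39.0), 90.0)
-0.441 [0.4197 0.4647] 0.4397 0.0272
-0.431 [0.4199 0.4645] 0.4414 0.0271
-0.421 [0.4199 0.4644] 0.441 0.025
-0.411 [0.4188 0.4639] 0.4407 0.0229
-0.401 [0.4189 0.4628] 0.4407 0.0209
-0.391 [0.419  0.4627] 0.4402 0.019
-0.381 [0.4191 0.4626] 0.44 0.0169
-0.371 [0.418  0.4625] 0.4397 0.015
-0.361 [0.4181 0.4611] 0.4387 0.0131
-0.351 [0.4169 0.4609] 0.4386 0.011
-0.341 [0.4171 0.4607] 0.4387 0.0088
-0.331 [0.4161 0.466 ] 0.4407 0.0067
-0.321 [0.4161 0.4618] 0.4386 0.0049
-0.311 [0.4162 0.4592] 0.4372 0.0029
-0.301 [0.4074 0.4293] 0.4174 -0.0008
-0.291 [0.4078 0.4152] 0.4116 -0.0006
y range [-0.4448844  -0.29564997]
```

Emit:
arm_command(moves=[[3,0.6,3,0,0,-0.045],[6,1.2,8,0,0,-0.045],[6,1.2,14,0,0,-0.045],[6,1.2,19,0,0,-0.045],[6,1.2,23,0,0,-0.045],[6,1.2,24.6,0,0,-0.045],[6,1.2,24.6,0,0,-0.045]])

```text
time: 9.18
tool_pos: [0.4418, -0.4106, 0.0074]
tool_rot: [[-0.039, 0.999, -0.001], [0.999, 0.039, 0.001], [0.001, -0.001, -1.0]]
ft_force: [0.1, -0.3, 0.3]
grip_width: 0.0571
grip_force: 0.0
```

Emit:
arm_command(moves=[[0,0,0,0,0,0],[0,0,0,0,0,0],[0,0,0,0,0,0],[0,0,0,0,0,0]], grip=-1)

```text
time: 9.68
tool_pos: [0.4421, -0.4117, 0.0089]
tool_rot: [[-0.038, 0.999, 0.001], [0.999, 0.038, -0.001], [-0.001, 0.001, -1.0]]
ft_force: [-0.6, 0.9, 7.1]
grip_width: 0.0396
grip_force: 30.0
```

Emit:
arm_command(moves=[[0,0,-4,0,0,0],[0,0,-9,0,0,0],[3.5,3,-12,0,0,0.05],[8,6,-12,0,0,0.1],[12,9,-12,0,0,0.1],[16,12,-12,0,0,0.1],[20,15,-12,0,0,0.1],[22.5,17.6,-12,0,0,0.1],[22.5,17.6,-10,0,0,0.1],[22.5,17.6,-10,0,0,0.1]])

```text
time: 10.92
tool_pos: [0.6085, -0.1792, 0.1068]
tool_rot: [[0.061, 0.998, -0.002], [0.998, -0.061, 0.001], [0.001, -0.002, -1.0]]
ft_force: [-0.6, 0.8, 0.7]
grip_width: 0.0399
grip_force: 30.0
```

Run:
```python
from h import *
to(.6097,-.180,.027,-.06)
f=grab_frame('wrist');save(f,'w4.png');np.savez('pics/w4.npz',**f)
print(get_obs()['ft_force'],get_obs()['grip_width'])
```

```text
to [-0.08  0.15  7.98] wz -0.001 yaw now -0.061 pos [ 0.6085 -0.1792  0.1068] j [-0.39  0.62  1.64  0.    0.88 -0.33] t 10.925 zaxis [-2.e-03  9.e-04 -1.e+00]
[ 0.63081185  0.97206101 -0.54218508] 0.03957662158007663
```

View pics/w4.png

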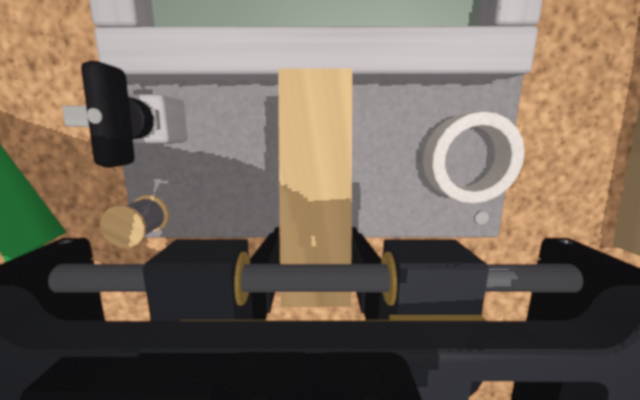

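Wrist view: the wedge is held square and centred, with its tip at (315,68) and the rail spanning columns 95–540 with its front edge at row 73. The knob finger points left at (75,115), clear of the frame. I'll check the tip-to-rail distance before lowering.

Run:
```python
from h import *
f=dict(np.load('pics/w4.npz'));C=cloud(f)
ex=np.array([.998,-.06]);ey=np.array([.06,.998]);o=np.array([.6238,.0545])
P=lambda p:np.round([(p[:2]-o)@ex,(p[:2]-o)@ey,p[2]],4)
for z in(.098,.104):print('tip',P(ray(f,315,68,z)))
for u in(200,440):print('rail edge top',[P(ray(f,u,v,.056)) for v in(71,75)])
for u in(97,537):print('rail ends',P(ray(f,u,50,.056)))
for v in range(60,84,2):print(v,P(C[v,220]),P(C[v,315]))
```

```text
tip [-0.0024 -0.1322  0.098 ]
tip [-0.0024 -0.1334  0.104 ]
rail edge top [array([-0.0815, -0.1261,  0.056 ]), array([-0.0817, -0.1286,  0.056 ])]
rail edge top [array([ 0.0833, -0.1262,  0.056 ]), array([ 0.0836, -0.1288,  0.056 ])]
rail ends [-0.15   -0.1129  0.056 ]
rail ends [ 0.1474 -0.1131  0.056 ]
60 [-0.0676 -0.1189  0.0548] [-0.0025 -0.1189  0.0546]
62 [-0.0675 -0.1202  0.0552] [-0.0025 -0.12    0.0538]
64 [-0.0675 -0.1216  0.0558] [-0.0025 -0.1216  0.0555]
66 [-0.0677 -0.1228  0.0553] [-0.0025 -0.1226  0.054 ]
68 [-0.0677 -0.1241  0.0555] [-0.0024 -0.1329  0.1013]
70 [-0.0679 -0.1253  0.0553] [-0.0024 -0.1339  0.1015]
72 [-0.0686 -0.1262  0.0533] [-0.0024 -0.1348  0.1008]
74 [-0.0691 -0.1273  0.052 ] [-0.0024 -0.1358  0.1008]
76 [-0.0718 -0.1272  0.0432] [-0.0024 -0.1368  0.1006]
78 [-0.0742 -0.1273  0.0358] [-0.0024 -0.1381  0.1024]
80 [-0.0802 -0.1257  0.0162] [-0.0024 -0.139   0.1015]
82 [-0.0804 -0.1272  0.016 ] [-0.0024 -0.14    0.1015]
```

Emit:
arm_command(moves=[[-0.2,0.1,3,0,0,0],[-0.2,0.1,6,0,0,0],[-0.2,0.1,7.2,0,0,0],[-0.2,0.1,7.5,0,0,0],[-0.2,0.1,7.5,0,0,0]])

```text
time: 11.6
tool_pos: [0.6103, -0.1822, 0.0336]
tool_rot: [[0.062, 0.998, 0.001], [0.998, -0.062, -0.0], [-0.0, 0.001, -1.0]]
ft_force: [0.1, -0.4, 0.0]
grip_width: 0.0396
grip_force: 30.0
```

Emit:
arm_command(moves=[[0,0,0.2,0,0,0],[0,0,0.4,0,0,0],[0,0,0.4,0,0,0]])

```text
time: 11.98
tool_pos: [0.6099, -0.1818, 0.0287]
tool_rot: [[0.062, 0.998, 0.0], [0.998, -0.062, 0.0], [0.0, 0.0, -1.0]]
ft_force: [0.4, 0.1, -0.2]
grip_width: 0.0397
grip_force: 30.0
```

Emit:
arm_command(moves=[[0,0,0.1,0,0,0],[0,0,0.2,0,0,0],[0,0,0.2,0,0,0]])

```text
time: 12.35
tool_pos: [0.6099, -0.1818, 0.0269]
tool_rot: [[0.062, 0.998, 0.0], [0.998, -0.062, 0.0], [0.0, 0.0, -1.0]]
ft_force: [-1.9, -0.3, 3.8]
grip_width: 0.04
grip_force: 30.0
```

Emit:
arm_command(moves=[[0.5,0,0,0,0,0],[1,0,0,0,0,0],[1.5,0,0,0,0,0],[2,0,0,0,0,0],[2.5,0,0,0,0,0],[3,0,0,0,0,0],[3.4,0,0,0,0,0],[3.4,0,0,0,0,0]])

```text
time: 13.35
tool_pos: [0.6124, -0.1473, 0.0269]
tool_rot: [[0.062, 0.998, 0.001], [0.998, -0.062, 0.0], [0.0, 0.001, -1.0]]
ft_force: [0.9, -0.8, 5.1]
grip_width: 0.0396
grip_force: 30.0
```

```bash
cat > chk.py <<'E'
from h import *
import sys
f=grab_frame('wrist');np.savez('pics/c.npz',**f);save(f,sys.argv[1]);C=cloud(f).reshape(-1,3)
ex=np.array([.998,-.06]);ey=np.array([.06,.998]);o=np.array([.6238,.0545])
x=(C[:,:2]-o)@ex;y=(C[:,:2]-o)@ey;z=C[:,2]
m=lambda a,b,c,d,lo,hi:(x>a)&(x<b)&(y>c)&(y<d)&(z>lo)&(z<hi)
for n,b in(('railL',(-.1,-.04,-.12,-.1,.045,.07)),('railR',(.04,.1,-.12,-.1,.045,.07)),('board',(-.07,-.04,-.2,-.135,.01,.025))):
    k=m(*b);print(n,k.sum(),np.median(z[k]).round(5))
k=m(-.012,.012,-.19,-.128,.022,.05)
if k.sum()>20:print('wedge top slope,',np.polyfit(y[k],z[k],1),'z at rail edge',np.polyval(np.polyfit(y[k],z[k],1),-.1255))
w=m(-.035,.035,-.17,-.13,.026,.05);print('wedge x',np.percentile(x[w],[2,50,98]).round(4))
t=get_obs();print('grip press',((t['tool_pos'][:2]-o)@ex).round(4),((t['tool_pos'][:2]-o)@ey).round(4),t['tool_pos'][2],t['ft_force'],t['grip_force'])
E
python3 chk.py c1.png
```

```text
railL 6587 0.05482
railR 6552 0.05489
board 5107 0.01682
wedge top slope, [-0.19949378  0.00082397] z at rail edge 0.02586043768515412
wedge x [-0.0193 -0.0004  0.019 ]
grip press 0.0007 -0.2021 0.02692800526623974 [ 0.17791166 -0.91624555  5.50674655] 29.999005794525146
```

The wedge is flat (its top slopes 0.1995). About 5 mm more brings it to contact and another 17 mm gives the 3.5 mm lift, so I go in two steps.

Emit:
arm_command(moves=[[0.3,0,0,0,0,0],[0.6,0,0,0,0,0],[0.9,0,0,0,0,0],[1.2,0,0,0,0,0],[1.4,0,0,0,0,0],[1.4,0,0,0,0,0]])

```text
time: 14.15
tool_pos: [0.6133, -0.1344, 0.0269]
tool_rot: [[0.062, 0.998, 0.001], [0.998, -0.062, -0.001], [-0.001, 0.001, -1.0]]
ft_force: [-0.8, -5.5, 4.7]
grip_width: 0.0398
grip_force: 30.0
```

```bash
python3 chk.py c2.png
```

```text
railL 6248 0.05624
railR 6265 0.0563
board 4109 0.01685
wedge top slope, [-0.19954619  0.00339687] z at rail edge 0.02843991832630791
wedge x [-0.0192 -0.0003  0.0191]
grip press 0.0009 -0.1891 0.02694976206206936 [-0.12471063 -6.911625    5.01888563] 29.998885095119476
```

Emit:
arm_command(moves=[[0.2,0,0,0,0,0],[0.5,0,0,0,0,0],[0.8,0,0,0,0,0],[1.1,0,0,0,0,0],[1.1,0,0,0,0,0],[1.1,0,0,0,0,0],[1.1,0,0,0,0,0]])

```text
time: 15.08
tool_pos: [0.614, -0.1233, 0.0269]
tool_rot: [[0.062, 0.998, 0.001], [0.998, -0.062, -0.001], [-0.001, 0.001, -1.0]]
ft_force: [-0.6, -6.1, 5.2]
grip_width: 0.0396
grip_force: 30.0
```

```bash
python3 chk.py c3.png
```

```text
railL 6048 0.05838
railR 6102 0.05842
board 3202 0.01682
wedge top slope, [-0.19958305  0.00560855] z at rail edge 0.030656221954891108
wedge x [-0.0216 -0.0003  0.0215]
grip press 0.0009 -0.178 0.026938732162353728 [ 0.35964477 -6.80551309  4.5220612 ] 29.998747408390045
```

View pics/c3.png

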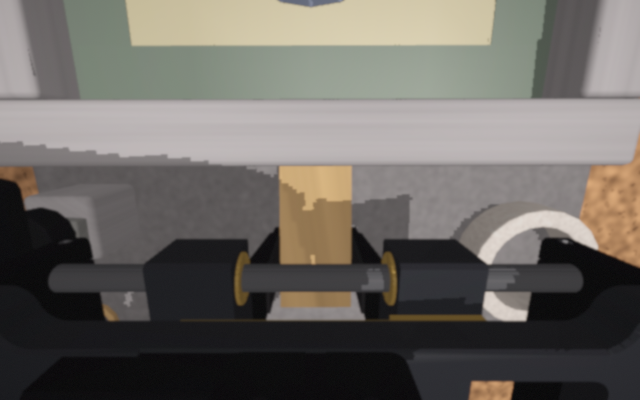

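The rail is lifted about 3.7 mm at its front edge, level left and right. The wedge is flat, centred and gripped, and the gripper is off the screen (rail edge at row 163, fingers below row 230). I hand it in.

```bash
python3 -c "
from rig import *
print(job_done())"
```

```text
the job is handed in; nothing more can be done
None
```

I turned the clamp knob free to about 1.5 rad and pushed the wedge flat under the middle of the front rail, lifting it about 3.7 mm; the job is handed in with the wedge still gripped, but the interface gave no verdict.

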